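# Slide the culture-dish tray across to the empty stand

## Task

Two low metal stands are set up side by side with a gap between them; one carries two grey trays, the other is empty. Push the tray with the petri dish straight across the gap, sliding it level without lifting it or letting it tip or sag into the gap, until it lies wholly on the empty stand, midway between the gap and that stand's far edge and square to the stand, with the dish still lying flat in it. Leave the tray with the tape roll where it is.

Things in the scene. Friction and masses are not known exactly. Their poses are not given: they have to be found in the camera images.
- dish_tray: Tray to move: open grey plastic tray holding the petri dish, 90 (its x) x 120 (its y) x 32 mm high, walls 4 mm, about 0.3 kg; two runners with upturned ends under its floor lie along y. Origin: centre of its underside, 50 mm above the worktop; z up. Inner floor 8 mm, rim 32 mm above the origin. Starts within 10 mm of the loaded stand's middle in y, its y within 4 degrees of the stands' y.
- tape_tray: Other tray, to be left alone: same make and size as the dish tray but holding a roll of green tape (66 mm across, 19 mm high). It lies beside the dish tray on the loaded stand, about 20 mm from it in the stands' x, on either side. Origin: centre of its underside; z up.
- stand_empty: Empty stand, the goal: fixed aluminium plate on short legs, 250 (its x) x 160 mm (its y), top 50 mm above the worktop, edges at y = -80 and +80 mm rounded 6 mm. Origin: centre of its footprint at worktop height; z up. The loaded stand is alike, parallel, and lies 196 to 204 mm along this stand's y, on the + or - side (where the trays are): a gap of 36 to 44 mm between the plates.
- dish: Clear round petri dish, 62 mm across, 15 mm high, 16 g, loose, near the middle of the dish tray. Origin: centre of its underside; z up.
Not all that is in view belongs to the job. Leave any blue look-alike of the dish alone.

How it is judged (in metres and radians):
At the end, for the whole second after the job is handed in: The dish tray lies at rest and flat on the empty stand: its centre within 20 mm of the stand's centre in stand y and 80 mm in stand x, square to it within 10 degrees, the dish lying flat in it; the tape tray within 20 mm of where it was (y of dish_tray in the frame of stand_empty between -0.02 and 0.02 m and x of dish_tray in the frame of stand_empty between -0.08 and 0.08 m and angle between the y axis of dish_tray and the y axis of stand_empty, either way round below 0.175 rad and height (world z) of dish_tray between 0.045 and 0.055 m and angle between dish_tray's own z axis and vertical below 0.05 rad and linear speed of dish_tray below 0.01 m/s and horizontal distance between dish and dish_tray below 0.05 m and height (world z) of dish below 0.066 m and angle between dish's own z axis and vertical below 0.1 rad and distance of tape_tray from where it was at the start of the episode below 0.02 m); the robot touches nothing.
It fails at once if the dish tray tips or sags by more than 5 degrees (angle between dish_tray's own z axis and vertical above 0.0873 rad).
It fails at once if the dish tray drops more than 8 mm below the level of the stands (height (world z) of dish_tray below 0.042 m).
It fails at once if the dish tray is lifted more than 15 mm off the stands (height (world z) of dish_tray above 0.065 m).
It fails at once if the tape tray is shifted by more than 20 mm (distance of tape_tray from where it was at the start of the episode above 0.02 m).
It also fails if it takes over 38 s, if anything falls off the work surface, if the arm or the gripper's body presses on something with over 40 N, if the wrist force passes 120 N, or if a joint passes its speed limit or range.

## Robot

A 6-joint arm with a two-finger parallel gripper is mounted at the origin on a cart in front of the work surface, level with it; the furniture and walls round the work are solid. World frame = base frame: x ahead of the robot, y to its left, z up, the work surface at z = 0. Lengths are in mm, angles in rad, forces in N, time in s.
With the tool pointing down it reaches from about 250 to 775 mm from the base axis. Payload 8.9 kg.
Tool frame: the origin (TCP) lies midway between the tips of the shut fingers; the grasp point (between the pads) lies 19 mm behind it (ctrl.pinch_z is the distance from the TCP to the grasp point, in mm); z points along the fingers, y is the line along which they close (so a half turn about z gives the same grasp; the last joint's range is limited). The gripper opens to 85 mm and grips with 20 to 120 N. Pads are 22 mm wide; open, the fingers measure 114 mm over their backs; the gripper's body (76 mm by 85 mm) begins 54 mm behind the grasp point. The pads swing forward as they close: fully open they stand 13 mm farther back than shut.
Start: joints at [1.196, 0.291, -0.153, 1.127, 0, 1.431], TCP at [122.645, 510.472, 231.305] pointing down, gripper open.
Joint ranges: [-2.52, 2.52], [-0.91, 1.74], [-1.3, 1.37], [-1.96, 2.02], [-1.52, 1.47], [-3.14, 3.14]. Speed limits (rad/s): [2.22, 2.22, 2.79, 3.14, 3.14, 3.14].

## Interface

Orientations are given as a unit quaternion [x, y, z, w].
In Python, from rig import ctrl gives the robot as it stands. Calls block until the motion is done:
- ctrl.move_pose(position, orientation): joint-space move of the TCP to a pose.
- ctrl.move_l(position, ori=None, velocity=150, stop_force=None): straight line of the TCP; ori=None keeps the orientation; velocity is the mean speed in mm/s. With stop_force (N) it stops when the force on the tool has changed by that much, and returns True; else False.
- ctrl.move_joints(angles): joint-space move.
- ctrl.let_go() and ctrl.close_gripper(f_grip=None): open the fingers fully, or close them until they stop; f_grip is the grip in N (None keeps the last).
- ctrl.wait(seconds).
- ctrl.solve_ik(position, orientation): joint angles nearest the present ones, or None.
- ctrl.state(): the state.
- ctrl.get_image(name): name is "scene" or "top"; returns the picture (384x512x3 uint8, blue, green, red); there is no depth.
- ctrl.camera_info(name): a dict with "intrinsics" (3x3 intrinsics, pixels), "pose" (4x4, takes a point from camera to world coordinates). Camera axes: x right, y up, looking along -z (the intrinsics and any distortion apply to the point x, -y, -z); pixel columns grow to the right and rows downward; lengths in mm; the calibration is good to about 2 mm. A picture is of the moment at which its call begins. camera_info takes no time and is no camera call.
A pose or a line that the arm cannot do raises ctrl.MotionError and nothing moves.
- ctrl.job_done(): hands the job in; it is judged then, once.
The state is a dict: "time": time; "joints": joint angles; "joint_velocities": joint speeds; "joint_efforts": joint torques, N m; "tool_pos": TCP position; "ee_rot": TCP orientation; "wrist_force": force on the tool from outside, world axes, zero at the start; "moment": the same for the moment, N m; "grip_width": finger opening in mm; "grasp_force": force on a finger pad.
Only numpy, scipy, OpenCV 4.12 (cv2) and the standard library are available. Lean on these libraries where they do the work, as an engineer would, in place of code of your own. Each camera call takes 0.05 s, during which the arm holds its last target. There are 200 camera calls.

## Working session

There is one attempt and no reset: what is moved stays moved. The work goes in short steps, each a Python script; the robot and the scene stay as the last script left them, time stands still between calls to the robot, and variables do not carry over. Pictures are saved under pics/ and viewed, at most 10 in all, crops included, and the job is handed in when it is done.

```bash
mkdir -p pics; ls; python3 - <<'E'
from rig import ctrl
import cv2,numpy as np
np.set_printoptions(precision=4,suppress=True)
for n in("scene","top"):
    cv2.imwrite(f"pics/{n}0.png",ctrl.get_image(n)); i=ctrl.camera_info(n); print(n,i)
print(ctrl.state())
E
```

```text
pics
scene {'intrinsics': array([[405.4292,   0.    , 262.4147],
       [  0.    , 405.4292, 192.8313],
       [  0.    ,   0.    ,   1.    ]]), 'pose': array([[   0.8781,    0.342 ,   -0.3346,  274.9754],
       [  -0.4783,    0.6097,   -0.632 , -466.7263],
       [  -0.0122,    0.715 ,    0.699 ,  661.8061],
       [   0.    ,    0.    ,    0.    ,    1.    ]])}
top {'intrinsics': array([[387.3721,   0.    , 252.8371],
       [  0.    , 387.3721, 191.5922],
       [  0.    ,   0.    ,   1.    ]]), 'pose': array([[ -0.0157,   0.9925,  -0.1209, 442.52  ],
       [ -0.9992,  -0.011 ,   0.0392, 102.6977],
       [  0.0376,   0.1214,   0.9919, 929.1845],
       [  0.    ,   0.    ,   0.    ,   1.    ]])}
{'time': 0.1, 'joints': array([ 1.1957,  0.2912, -0.154 ,  1.1267,  0.    ,  1.4315]), 'joint_velocities': array([ 0.0016, -0.0018,  0.0021, -0.0019,  0.0008,  0.0002]), 'joint_efforts': array([  0.0015, -53.7976,  33.192 ,   0.0093,  -0.0002,   0.    ]), 'tool_pos': array([122.477 , 510.113 , 230.7869]), 'ee_rot': array([ 0.1176,  0.9931, -0.0006, -0.0002]), 'wrist_force': array([-0.1876, -0.4564, -0.2534]), 'moment': array([ 0.0457,  0.0049, -0.0326]), 'grasp_force': 0.0, 'grip_width': 85.22360081465506}
```

View pics/top0.png

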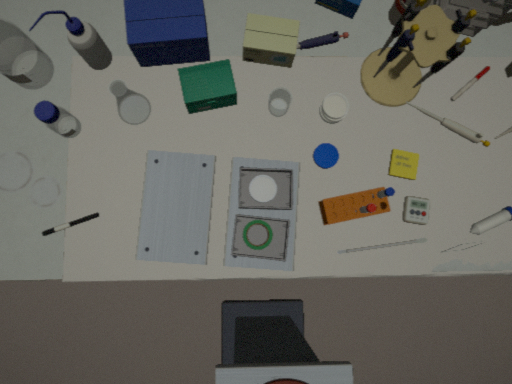

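View pics/scene0.png

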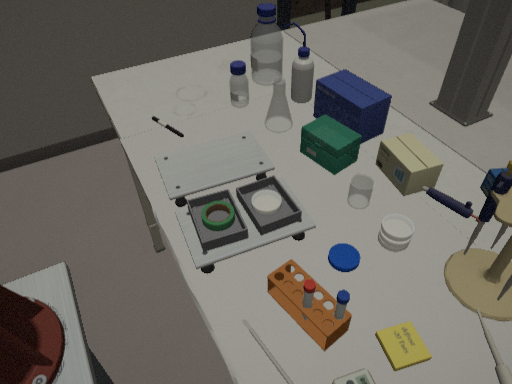

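The top view shows the empty stand on the left (+y), with corners near (147,151), (215,153), (209,264) and (138,262). The dish tray is at about (265,188), on the far side of the loaded stand. The tape tray is at about (261,238). The blue disc at (326,155) is the decoy. I'll enlarge the trays and stands to get exact corners.

```bash
cat > h.py <<'E'
from rig import ctrl
import cv2,numpy as np
np.set_printoptions(precision=2,suppress=True)
def toworld(n,uv,z):
    i=ctrl.camera_info(n);K=i["intrinsics"];T=i["pose"]
    d=np.linalg.inv(K)@np.array([uv[0],uv[1],1.]);d=T[:3,:3]@(d*[1,-1,-1])
    return T[:3,3]+d*(z-T[2,3])/d[2]
def crop(n,f,u0,v0,w,h,s):
    im=ctrl.get_image(n)[v0:v0+h,u0:u0+w]
    cv2.imwrite(f,cv2.resize(im,None,fx=s,fy=s,interpolation=cv2.INTER_CUBIC))
E
python3 -c "
from h import *
crop('top','pics/c1.png',130,145,180,130,4.4)"
```

```text
(no output)
```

View pics/c1.png

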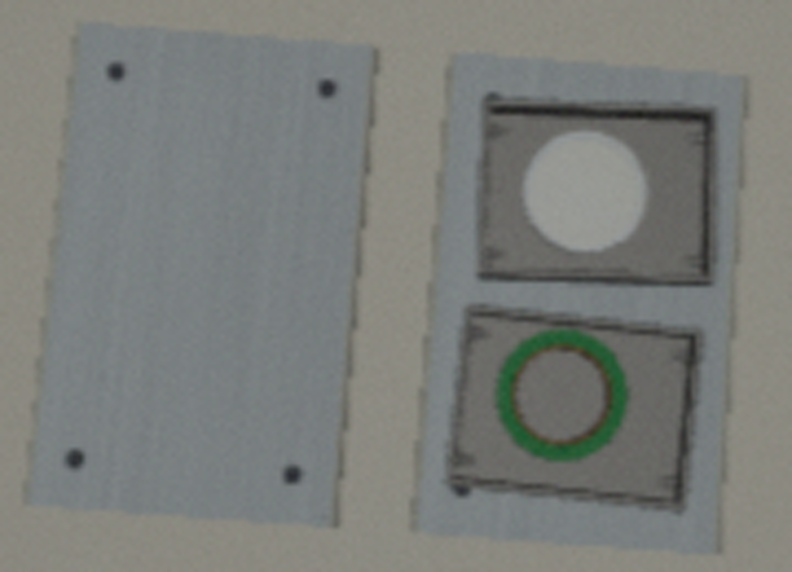

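The enlarged crop shows these corners, in crop pixels:
- **Empty stand:** (78,22), (377,47), (337,527), (27,503)
- **Loaded stand:** (452,54), (747,76), (720,552), (413,530)
- **Dish tray rim:** (488,97), (714,108), (710,285), (480,276)
- **Tape tray rim:** (470,306), (700,332), (682,508), (452,487)

```bash
python3 - <<'E'
from h import *
C={'empty':([(78,22),(377,47),(337,527),(27,503)],50),'loaded':([(452,54),(747,76),(720,552),(413,530)],50),
'dtray':([(488,97),(714,108),(710,285),(480,276)],82),'ttray':([(470,306),(700,332),(682,508),(452,487)],82)}
for k,(p,z) in C.items():
    w=np.array([toworld('top',(130+(u+.5)/4.4-.5,145+(v+.5)/4.4-.5),z)[:2] for u,v in p])
    ax=(w[0]-w[3]+w[1]-w[2]);ay=(w[0]-w[1]+w[3]-w[2])
    print(k,w.mean(0),'yaw x,y',np.degrees([np.arctan2(ax[1],ax[0]),np.arctan2(-ay[0],ay[1])]),'size',np.linalg.norm(ax)/2,np.linalg.norm(ay)/2)
    print(w.tolist())
E
```

```text
empty [518.51 241.57] yaw x,y [-4.9  -5.36] size 248.18670807740693 156.13863941630746
[[649.3771219729201, 308.69171844688424], [634.9290448028919, 153.26075726898264], [387.51437080073123, 174.41816761491435], [402.2296269002229, 329.89973250779303]]
loaded [501.39  47.24] yaw x,y [-5.03 -4.93] size 246.95465221780194 156.19540210826847
[[630.8930485627556, 114.0379020105405], [617.8915748057068, -41.22728177351132], [371.4561740347307, -19.91626269111829], [385.3230062223666, 136.05175981027352]]
dtray [553.42  40.9 ] yaw x,y [-3.04 -3.15] size 90.25413107324218 114.81023627181133
[[601.8037724798962, 95.69242134707362], [595.1610678573053, -18.68055166069736], [505.373957527449, -14.158189230882058], [511.33664430739645, 100.74305244486817]]
ttray [445.48  53.93] yaw x,y [-6.84 -6.68] size 88.10444123356784 114.4194023577398
[[496.4603450597563, 105.87504261028545], [481.97823402021686, -8.503127974178511], [395.6663078135937, 2.72046310576674], [407.8161803477927, 115.62611507481745]]
```

```bash
cat >> h.py <<'E'
from scipy.spatial.transform import Rotation as Ro
th=np.radians(-5.1);O=np.array([518.5,241.6])
ex=np.array([np.cos(th),np.sin(th)]);ey=np.array([-np.sin(th),np.cos(th)])
def P(x,y,z): return np.r_[O+x*ex+y*ey,z]
def Q(s):
    Y=np.r_[s*ex,0];Z=np.array([0,0,-1.]);return Ro.from_matrix(np.c_[np.cross(Y,Z),Y,Z]).as_quat()
E
python3 - <<'E'
from h import *
X=52.6
print(P(X,-300,60),P(X,-72,60))
best=None
for s in(1,-1):
    a=[ctrl.solve_ik(P(X,y,z),Q(s)) for y,z in((-300,200),(-300,60),(-72,60))]
    print(s,a)
    if all(q is not None for q in a):
        m=max(abs(q[5]) for q in a)
        if best is None or m<best[0]: best=(m,s)
s=best[1];print(s)
ctrl.close_gripper(30)
ctrl.move_pose(P(X,-305,200),Q(s))
ctrl.move_l(P(X,-305,60))
print(ctrl.move_l(P(X,-245,60),velocity=40,stop_force=6))
st=ctrl.state();print(st['time'],st['tool_pos'],st['wrist_force'],st['grip_width'],(st['tool_pos'][:2]-O)@np.c_[ex,ey])
crop('top','pics/c2.png',130,145,180,130,4.4)
E
```

```text
[544.22 -61.89  60.  ] [564.49 165.21  60.  ]
1 [array([-0.25,  0.35, -0.15,  1.07,  0.  ,  1.41]), array([-0.25,  0.49, -0.34,  0.74,  0.  ,  1.41]), array([ 0.16,  0.55, -0.23,  0.79,  0.  ,  1.82])]
-1 [array([-0.25,  0.35, -0.15,  1.07,  0.  , -1.73]), array([-0.25,  0.49, -0.34,  0.74,  0.  , -1.73]), array([ 0.16,  0.55, -0.23,  0.79,  0.  , -1.32])]
-1
False
6.325 [549.06  -7.06  59.96] [-0.37  0.34  0.3 ] 0.2250139244253711 [  52.55 -244.95]
```

View pics/c2.png

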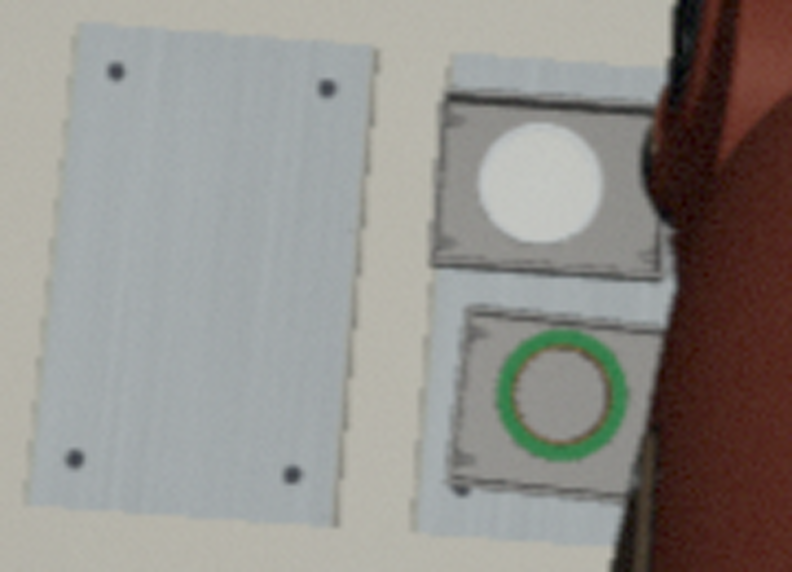

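The tray moved about 22 mm and squared itself to the stand: its front edge runs (447,93)–(433,266), parallel to the plate edge. The tape tray hasn't moved. I'll continue across the gap.

```bash
python3 - <<'E'
from h import *
print(ctrl.move_l(P(52.6,-75,60),velocity=30,stop_force=20))
st=ctrl.state();print(st['time'],st['wrist_force'],(st['tool_pos'][:2]-O)@np.c_[ex,ey])
crop('top','pics/c3.png',130,145,180,130,4.4)
E
```

```text
False
12.1917 [-0.18 -2.49  1.87] [ 52.58 -75.03]
```

View pics/c3.png

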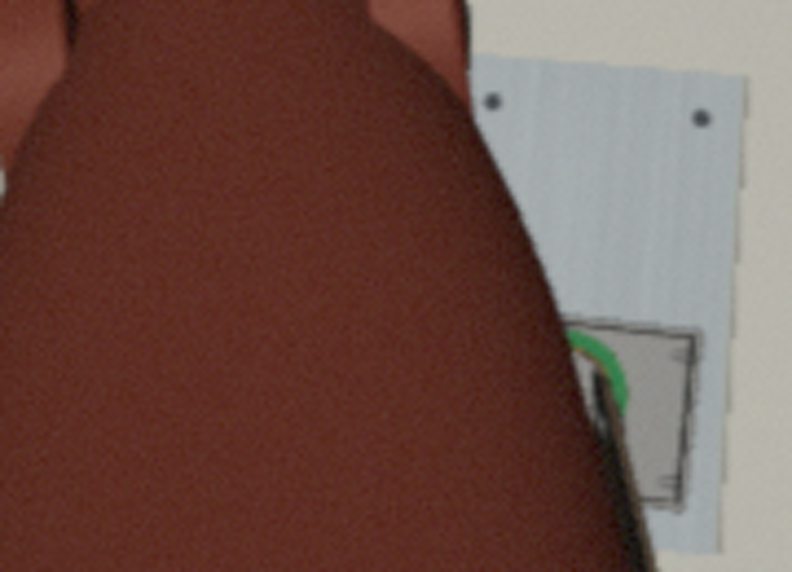

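The arm hides the tray in this view, and the tape tray is still where it was. I'll back off, rise clear and look.

```bash
python3 - <<'E'
from h import *
ctrl.move_l(P(52.6,-100,60)); ctrl.move_l(P(52.6,-100,180)); ctrl.move_l(P(52.6,-330,180),velocity=200)
print(ctrl.state()['time'])
crop('top','pics/c4.png',130,145,180,130,4.4)
E
```

```text
14.8083
```

View pics/c4.png

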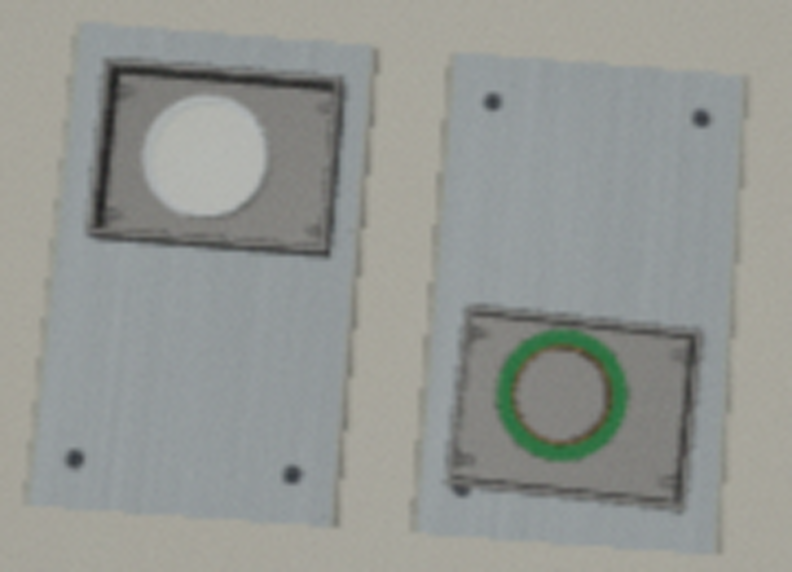

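The tray is on the empty stand with rim corners at (108,60), (344,78), (329,256) and (90,236). The dish is flat in it at (205,155), and the tape tray is unmoved. I'll measure the tray's position and hand in only if it's within tolerance.

```bash
python3 - <<'E'
from h import *
f=lambda p,z:np.array([toworld('top',(130+(u+.5)/4.4-.5,145+(v+.5)/4.4-.5),z)[:2] for u,v in p])
w=f([(108,60),(344,78),(329,256),(90,236)],82)
r=(w-O)@np.c_[ex,ey];c=r.mean(0);print(r,c)
d=(f([(205,155)],65)[0]-O)@np.c_[ex,ey];print('dish',d-c)
if abs(c[1])<10 and abs(c[0])<70 and np.linalg.norm(d-c)<40: ctrl.wait(.5); print(ctrl.job_done())
E
```

```text
[[ 99.43  53.41]
 [ 99.81 -64.93]
 [  9.6  -65.38]
 [ 10.45  53.  ]] [54.82 -5.98]
dish [2.85 9.46]
the job is handed in; nothing more can be done
None
```

The dish tray was pushed across the gap onto the empty stand and the job is handed in: by camera it lies square, about 6 mm short of midway in y and 55 mm off centre in x (limits 20 and 80), with the dish flat in it and the tape tray unmoved.

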